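Zero the nozzle carousel and hold the blue-capped jar at the pointer

ROBOT

A 6-joint arm with a two-finger parallel gripper is mounted at the origin on the work surface. World frame = base frame: x ahead of the robot, y to its left, z up, the work surface at z = 0. Lengths are in mm, angles in rad, forces in N, time in s.
With the tool pointing down it reaches from about 350 to 975 mm from the base axis. Payload 7.1 kg.
Tool frame: the origin (TCP) lies at the very end of the fingers, on their centre line; the grasp point (between the pads) lies 19 mm behind it; x points along the fingers, z is the direction in which the jaws open and shut, and the axes are right-handed (so a half turn about x gives the same grasp; the last joint's range is limited). The gripper opens to 88 mm and grips with 3 to 60 N. Pads are 20 mm wide; open, the fingers measure 115 mm over their backs; the gripper's body (75 mm by 178 mm) begins 61 mm behind the grasp point.
Start: joints at [1.212, 0.423, 1.63, -0, 1.089, -0.019], TCP at [208.279, 589.258, 222.675] pointing down, gripper open.
Joint ranges: [-3, 3], [-0.9, 2.11], [0.09, 2.58], [-1.31, 4.45], [0.11, 2.69], [-2.54, 2.54]. Speed limits (rad/s): [2.39, 2.39, 3.01, 3.14, 3.14, 3.14].

INTERFACE

Orientations are given as a rotation vector (axis times angle).
In Python, from workcell import * gives the robot as it stands.
- The arm moves only by the shell command python3 -m crank 'ROWS'. ROWS is JSON, a list of rows, each a list of 3 entries, a list of its own where there are three numbers: the shift along the tool's x, y, z in cm, then the turn, a rotation vector about the tool's x, y, z in degrees, then the finger opening in cm, from 0 to 8.78. In form: [[[dx, dy, dz], [rx, ry, rz], claw], ...]. A call has 1 to 5 rows; each row shifts and turns the commanded pose from where the row before left it, along the tool's axes as they then stand; what a row does not reach is not made up. A row lasts 1/8 s, in which the tool goes at most 62.5 mm and 10.7 degrees, less where a joint would pass 70% of its speed; a pose out of reach is approached as far as the arm can. A call with a gripper value outside its range is refused whole. The fingers move at their own pace and stop on an object; the grip force is fixed at half the most. Time passes only in rows, so rows that do not move let the fingers close. It gives the time, the measured TCP pose, the force and the opening at its end, in the units of the state.
- get_obs(): the state, without advancing time (a new reading comes with each control period).
- get_image(name): name is "scene" or "top"; returns a dict with "pixels" (384x512x3 uint8, red, green, blue), "mtx" (3x3 intrinsics, pixels), "view" (4x4, takes a point from world to camera coordinates). Camera axes: x right, y down, z forward; pixel columns grow to the right and rows downward; lengths in mm; the calibration is good to about 2 mm. A picture is of the moment at which its call begins. There is no depth.
- close_job(): hands the job in, once; it reports no verdict.
The state is a dict: "t": time; "qpos": joint angles; "qvel": joint speeds; "joint_torque": joint torques, N m; "ee_pos": TCP position; "orientation": TCP orientation; "ft_force": force on the tool from outside, world axes, zero at the start; "moment": the same for the moment, N m; "width": finger opening in mm.
Only numpy, scipy, OpenCV 4.12 (cv2) and the standard library are available. Lean on these libraries where they do the work, as an engineer would, in place of code of your own. Each camera call takes 0.05 s, during which the arm holds its last target.

TASK

Take the nozzle carousel by its orange knob and first zero it: turn it clockwise (seen from above) until you feel its red lug come up against the steel stop block, without shoving the block along. Then turn it back counter-clockwise until the jar with the blue cap stands right in front of the yellow pointer, and finish while still holding the carousel still there by the knob, not letting go. Do not touch the jars, leave them standing in their pockets, and do not disturb the other things on the table.

Things in the scene. Friction and masses are not known exactly. Their poses are not given: they have to be found in the camera images.
- hub (a point): The carousel's axis (vertical), at the top of its grey disc, 24 mm above the table. The disc is 244 mm in diameter and carries, all 85 mm from the axis and 72 degrees apart, the knob and four round black pockets with a jar in each. A steel hub column, 26 mm thick, rises to 80 mm above the table in the middle.
- knob_grip (a point): Centre of the orange knob, 137 mm above the table: upright cylinder 22 mm in diameter, 58 mm tall (top 166, underside 108 mm above the table), spinning freely on a thin steel post on the disc, 85 mm from the axis. It stands higher than the jars; grip it from above. Moving it in a circle about the hub turns the carousel; the gripper need not turn with it.
- knob: The same orange knob; origin at the centre of its underside, 108 mm above the table.
- carousel (a joint): Turning angle of the carousel in rad, 0 where it stands at the start and growing counter-clockwise seen from above. It turns easily (under 1 N at the knob) and stays where it is left; only the stop block limits it: 0.6 to 3 rad clockwise of the start. From the stop every pocket reaches the pointer within 5.2 rad of counter-clockwise turning.
- lug (a point): Red lug on the carousel's rim, 16 mm wide, 10 mm high (14 to 24 mm above the table), reaching from the disc's rim out to 148 mm from the axis; this point lies 140 mm from the axis. Seen from above it lies 119 degrees counter-clockwise of the knob.
- stop_mid (a point): Centre of the stop block: a solid steel block standing loose on the table beside the disc, 75 mm (towards the axis) by 60 mm by 70 mm high, 2.5 kg, its inner face 131 mm from the axis so that the lug runs against its side. Pushed hard (over about 15 N at the knob) it would slide.
- marked_jar_mid (a point): Centre (half-way up, 32 mm above its underside) of the jar with the blue cap: clear jar of welding nozzles, 49 mm in diameter, 65 mm tall, its top 89 mm above the table. It stands loosely (2.5 mm of play around) in one of the carousel's pockets, 18 mm deep, 85 mm from the axis; which pocket varies.
- front_spot (a point): The place right in front of the fixed yellow pointer where the blue-capped jar's centre must come: on the line from pointer to hub, 85 mm from the axis, 57 mm above the table. The pointer, a yellow arrow on a dark block (30 mm high), is bolted to the table on the robot's side of the disc, its tip 156 mm from the axis and aimed at it; where around the disc varies.
- jar_a_mid (a point): Centre of a jar with a white cap, same size as the blue-capped one, in another pocket of the carousel. Not to be touched.
- jar_b_mid (a point): Centre of a jar with a white cap, same size as the blue-capped one, in another pocket of the carousel. Not to be touched.
- jar_c_mid (a point): Centre of a jar with a white cap, same size as the blue-capped one, in another pocket of the carousel. Not to be touched.
- brush: Brush with a wooden handle, about 200 mm long, lying on the table to the robot's left. Bystander.
- hammer: Hammer, 260 mm long, lying on the table to the robot's right. Bystander.
- spray_can: Red spray can, 58 mm in diameter, 160 mm tall, standing on the left. Origin at its underside. Bystander.
- tip_cup: Aluminium cup, 70 mm wide, 60 mm tall, standing on the right. Origin at its underside. Bystander.
- tube_stub: Short steel tube, 48 mm in diameter, 50 mm tall, standing on the left. Origin at its underside. Bystander.
There are look-alikes about, which are no part of the job. Leave any pink look-alike of the part that bears jar_b_mid alone.

How it is judged:
By the outcome, as a careful person would: the job done as asked, in the order asked, and still so for the second after the job is handed in, while the arm keeps its last pose, push and grip.
It also fails if it takes over 64 s, if anything falls off the work surface, if the arm or the gripper's body presses on something with over 40 N, if the wrist force passes 120 N, or if a joint passes its speed limit or range.

## Working session

There is one attempt and no reset: what is moved stays moved. The work goes in short steps, Python scripts to look and compute and a shell command to move; the robot and the scene stay as the last step left them, time stands still between calls to the robot, and variables do not carry over. Pictures are saved under pics/ and viewed, and the job is handed in when it is done.

```bash
ls; mkdir -p pics; python3 - <<'E'
from workcell import *
import cv2
o=get_obs();print(o)
for n in("scene","top"):
    i=get_image(n);cv2.imwrite(f"pics/{n}0.png",i["pixels"][:,:,::-1]);print(n,i["mtx"],i["view"])
E
```

```text
pics
{'t': 0.0, 'qpos': array([ 1.21201561e+00,  4.23824663e-01,  1.63069183e+00, -2.70960846e-06,
        1.08859634e+00, -1.90180217e-02]), 'qvel': array([ 0.00082478,  0.00011778,  0.00022828, -0.00035209, -0.00010621,
        0.00090906]), 'joint_torque': array([-1.03906132e-03, -5.44620931e+01, -2.73670328e+01,  6.43334398e-02,
        2.26944638e-02, -1.34191923e-04]), 'ee_pos': array([208.08065803, 588.75299725, 221.91107915]), 'orientation': array([-0.95625838,  1.3522833 ,  0.95484181]), 'ft_force': array([-0.06738425, -0.60048868, -0.1555379 ]), 'moment': array([0.01316126, 0.04294589, 0.05440389]), 'width': 88.16174179768007}
scene [[400.20624801   0.         260.18099642]
 [  0.         400.20624801 198.15889466]
 [  0.           0.           1.        ]] [[ 6.94928137e-01  7.18940622e-01  1.41161766e-02 -3.48105630e+02]
 [ 6.00980496e-01 -5.69904881e-01 -5.60384573e-01 -2.81566437e+02]
 [-3.94838356e-01  3.97910554e-01 -8.28112229e-01  1.42682508e+03]
 [ 0.00000000e+00  0.00000000e+00  0.00000000e+00  1.00000000e+00]]
top [[498.08514322   0.         253.87944995]
 [  0.         498.08514322 192.85213901]
 [  0.           0.           1.        ]] [[ 1.48126256e-02 -9.99787835e-01 -1.43133244e-02 -1.57295195e+01]
 [-9.80765085e-01 -1.17414125e-02 -1.94838360e-01  5.58740349e+02]
 [ 1.94628963e-01  1.69240765e-02 -9.80730923e-01  1.72272171e+03]
 [ 0.00000000e+00  0.00000000e+00  0.00000000e+00  1.00000000e+00]]
```

View pics/scene0.png

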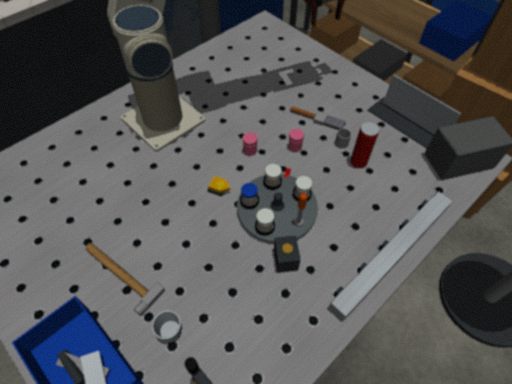

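View pics/top0.png

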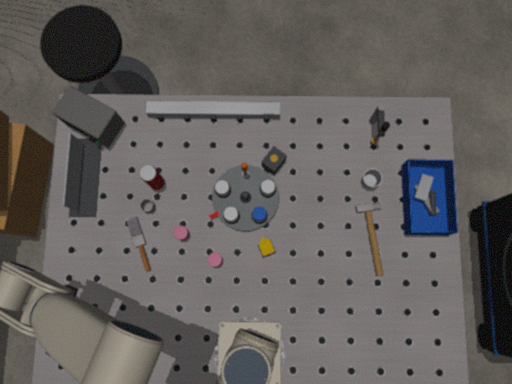

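The top view shows the disc at about (245,197), with the knob at (244,167), blue cap (260,214), red lug (214,215), pointer (266,246) and stop block (273,159). The pink look-alikes are at (181,233) and (215,260). Next I'll measure these.

```bash
cat > h.py <<'E'
from workcell import *
import cv2, numpy as np
def ray(im,uv):
    R=im["view"][:3,:3];t=im["view"][:3,3]
    d=R.T@np.linalg.inv(im["mtx"])@np.array([uv[0],uv[1],1.]);return -R.T@t,d
def plane(im,uv,z):
    c,d=ray(im,uv);return c+d*(z-c[2])/d[2]
def proj(im,p):
    q=im["mtx"]@(im["view"][:3,:3]@np.asarray(p,float)+im["view"][:3,3]);return q[:2]/q[2]
def tri(a,ua,b,ub):
    c1,d1=ray(a,ua);c2,d2=ray(b,ub)
    s=np.linalg.lstsq(np.c_[d1,-d2],c2-c1,rcond=None)[0]
    p,q=c1+s[0]*d1,c2+s[1]*d2;return (p+q)/2,np.linalg.norm(p-q)
HSV={"orange":((5,150,90),(14,255,255)),"red":((174,180,90),(180,255,255)),"red2":((0,180,90),(4,255,255)),"blue":((110,150,60),(125,255,255)),"yellow":((20,150,100),(32,255,255)),"white":((0,0,150),(180,60,255))}
def blobs(im,n,lo=None,mina=5,roi=None):
    h=cv2.cvtColor(im["pixels"],cv2.COLOR_RGB2HSV);m=cv2.inRange(h,*[np.array(x) for x in HSV[n]])
    k,l,s,c=cv2.connectedComponentsWithStats(m)
    return [(np.round(c[i],1).tolist(),s[i].tolist()) for i in range(1,k) if s[i,4]>=mina and (roi is None or (roi[0]<c[i][0]<roi[2] and roi[1]<c[i][1]<roi[3]))]
E
python3 - <<'E'
from h import *
R={"scene":(200,150,330,280),"top":(200,140,300,265)}
for n in R:
    im=get_image(n)
    for c in HSV: print(n,c,blobs(im,c,roi=R[n]))
    x0,y0,x1,y1=R[n]
    cv2.imwrite(f"pics/{n}z.png",cv2.resize(im["pixels"][y0:y1,x0:x1,::-1],None,fx=4.5,fy=4.5,interpolation=cv2.INTER_CUBIC))
E
```

```text
scene orange [([303.1, 195.9], [300, 193, 7, 7, 43])]
scene red []
scene red2 [([286.9, 172.4], [285, 169, 5, 8, 32])]
scene blue [([249.1, 190.1], [242, 183, 15, 15, 187])]
scene yellow [([218.5, 183.8], [209, 176, 21, 15, 204]), ([287.1, 247.9], [283, 244, 10, 9, 71])]
scene white [([272.8, 169.5], [265, 164, 16, 12, 152]), ([303.8, 182.0], [296, 176, 16, 13, 161]), ([265.0, 215.4], [257, 209, 17, 14, 186])]
top orange [([244.0, 165.1], [242, 163, 5, 5, 19])]
top red []
top red2 [([213.6, 214.9], [210, 212, 8, 6, 22])]
top blue [([255.6, 210.4], [253, 207, 8, 10, 20]), ([259.7, 213.3], [258, 211, 5, 6, 11]), ([257.2, 218.6], [256, 218, 4, 2, 5])]
top yellow [([273.7, 157.9], [271, 155, 7, 7, 39]), ([265.9, 246.7], [259, 238, 16, 18, 186])]
top white [([221.5, 186.5], [216, 181, 12, 12, 118]), ([267.5, 186.0], [262, 180, 12, 13, 117]), ([230.3, 213.1], [224, 207, 13, 13, 124])]
```

```bash
sleep 1
```

```text
(no output)
```

View pics/scenez.png

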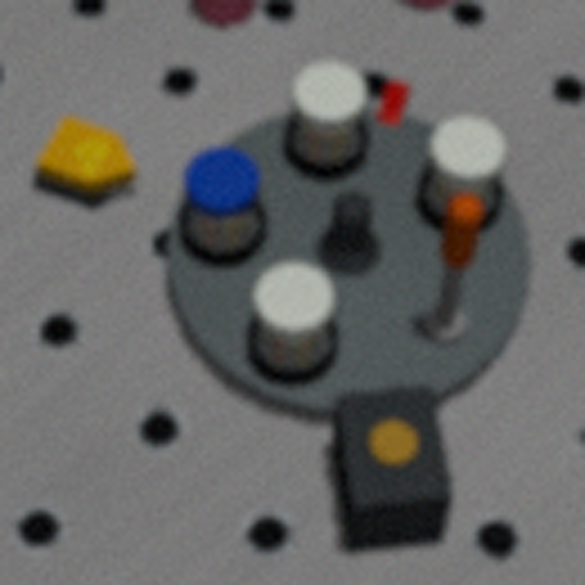

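View pics/topz.png

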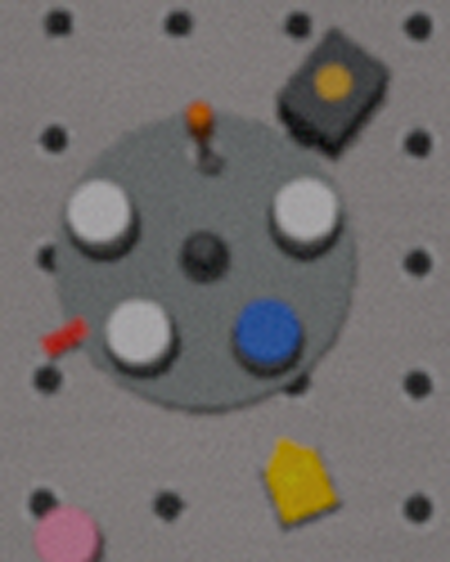

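```bash
python3 - <<'E'
from h import *
from scipy.optimize import least_squares
S=get_image("scene");T=get_image("top")
def fixblue(im,roi):
    h=cv2.cvtColor(im["pixels"],cv2.COLOR_RGB2HSV);m=cv2.inRange(h,np.array((105,120,50)),np.array((130,255,255)))
    x0,y0,x1,y1=roi;M=np.zeros_like(m);M[y0:y1,x0:x1]=m[y0:y1,x0:x1]
    c=max(cv2.findContours(M,0,1)[0],key=cv2.contourArea);return cv2.minEnclosingCircle(c),cv2.fitEllipse(c)[0]
print(fixblue(S,(200,150,330,280)),fixblue(T,(200,140,300,265)))
bs,bt=fixblue(S,(200,150,330,280))[1],fixblue(T,(200,140,300,265))[1]
pairs={"blue":(bs,bt),"wA":((272.8,169.5+4-3.5),(230.3,213.1)),"wB":((303.8,182),(221.5,186.5)),"wC":((265,215.4),(267.5,186))}
pts=[]
for k,(a,b) in pairs.items():
    p,e=tri(S,a,T,b);print(k,p.round(1),round(e,1),"onplane89",plane(S,a,89).round(1),plane(T,b,89).round(1));pts.append((plane(T,b,89)[:2]+plane(S,a,89)[:2])/2)
pts=np.array(pts)
r=least_squares(lambda v:np.hypot(*(pts-v[:2]).T)-85,pts.mean(0));hub=r.x;print("hub",hub,r.fun)
# disc contour
h=cv2.cvtColor(T["pixels"],cv2.COLOR_RGB2HSV)
kt,e=tri(S,(303.1,195.9),T,(244,165.1));print("knob tri",kt,e)
print("knob top centroid plane166",plane(S,(303.1,195.9),160).round(1),plane(T,(244,165.1),166).round(1))
an=lambda p:np.degrees(np.arctan2(*(p[:2]-hub)[::-1]))
print("angles",[round(an(p),1) for p in pts],"knob",an(plane(T,(244,165.1),166)),np.hypot(*(plane(T,(244,165.1),166)[:2]-hub)))
lt=plane(T,(213.6,214.9),22);ls=plane(S,(286.9,172.4),22);print("lug",lt,ls,an(lt),an(ls),np.hypot(*(lt[:2]-hub)))
for n,im,roi in(("T",T,(200,230,300,265)),("S",S,(200,150,235,205))):
    hh=cv2.cvtColor(im["pixels"],cv2.COLOR_RGB2HSV);m=cv2.inRange(hh,np.array((18,120,80)),np.array((34,255,255)))
    M=np.zeros_like(m);x0,y0,x1,y1=roi;M[y0:y1,x0:x1]=m[y0:y1,x0:x1]
    ys,xs=np.nonzero(M);P=np.array([plane(im,(x,y),30)[:2] for x,y in zip(xs,ys)])
    c=P.mean(0);d=np.hypot(*(P-hub).T);u,s,v=np.linalg.svd(P-c);
    tip=P[np.argmin(d)];print(n,"ptr centroid",c,"ang",an(c),"tip",tip,an(tip),d.min(),"axis",np.degrees(np.arctan2(v[0][1],v[0][0])),s)
st=plane(T,(273.7,157.9),70);print("stopdot",st,plane(S,(287.1,247.9),70),an(st),np.hypot(*(st[:2]-hub)),tri(S,(287.1,247.9),T,(273.7,157.9)))
E
```

```text
(((249.1692352294922, 190.2076873779297), 8.462377548217773), (249.01622009277344, 189.92176818847656)) (((259.07843017578125, 213.40196228027344), 7.103751182556152), (259.07135009765625, 213.30593872070312))
blue [481.  -27.6  83.8] 0.6 onplane89 [483.8 -29.8  89. ] [480.  -27.9  89. ]
wA [479.4  71.8  88.5] 0.6 onplane89 [479.5  71.3  89. ] [479.5  72.   89. ]
wB [573.4 105.2  89.7] 0.1 onplane89 [573.1 105.6  89. ] [573.5 105.2  89. ]
wC [577.  -56.5  89.1] 0.5 onplane89 [576.8 -56.7  89. ] [577.2 -56.2  89. ]
hub [549.20113374  23.6557631 ] [ 0.37878934 -0.3608934   0.24876148 -0.21069349]
knob tri [633.44331459  25.15232417 161.7775445 ] 0.8885912270033848
knob top centroid plane166 [633.   26.6 160. ] [632.1  24.7 166. ]
angles [np.float64(-142.0), np.float64(145.5), np.float64(73.6), np.float64(-70.9)] knob 0.6883406366783116 82.86273332077593
lug [482.57224522 136.48415808  22.        ] [481.86237405 136.16334479  22.        ] 120.56325190039031 120.90163520106346 131.03303208905456
T ptr centroid [369.95123    -53.02365305] ang -156.83975869652258 tip [400.56692663 -39.10081095] -157.10947817112563 161.33975055954195 axis -155.7038892360661 [225.52332409 174.14532415]
S ptr centroid [372.41143771 -54.09526308] ang -156.2604005823676 tip [405.60511003 -41.2543033 ] -155.67548646185557 157.58532529193033 axis 16.735972779998033 [253.14839868 200.58340284]
stopdot [684.50785386 -77.67900365  70.        ] [682.22223203 -76.60354887  70.        ] -36.830507014138256 169.04627609462617 (array([683.40845591, -77.80773907,  73.41009168]), np.float64(0.5273476174127879))
```

```bash
cat >> h.py <<'E'
from scipy.spatial.transform import Rotation as Ro
HUB=np.array([549.2,23.6])
def axes(): return Ro.from_rotvec(get_obs()["orientation"]).as_matrix()
def rel(target):  # cm in tool axes
    o=get_obs();return (axes().T@(np.array(target)-o["ee_pos"])/10).round(2)
def rot(yaw): # tool rotvec deg to get tool down with jaw axis at world yaw
    z=np.array([np.cos(yaw),np.sin(yaw),0]);x=np.array([0,0,-1.]);G=np.c_[x,np.cross(z,x),z]
    return Ro.from_matrix(axes().T@G).as_rotvec(degrees=True).round(2)
E
python3 - <<'E'
from h import *
print(axes().round(3)); 
for d in(0,90,180,-90):print(d,rot(np.radians(d)))
print(rel((633.3,25.5,222)), rel((633.3,25.5,118)))
E
```

```text
[[-0.    -0.943  0.333]
 [-0.001  0.333  0.943]
 [-1.    -0.    -0.001]]
0 [ 7.053e+01 -3.000e-02  2.000e-02]
90 [-19.47  -0.03  -0.  ]
180 [-1.0947e+02 -2.0000e-02 -3.0000e-02]
-90 [ 1.6053e+02 -1.0000e-02  5.0000e-02]
[  0.06 -58.86 -38.97] [ 10.46 -58.86 -38.96]
```

```bash
python3 -m crank '[[[0,0,0],[-9.7,0,0],8.7],[[0,0,0],[-9.77,0,0],8.7],[[0,-4,-4],[0,0,0],8.7],[[0,-4,-4],[0,0,0],8.7],[[0,-4,-5],[0,0,0],8.7]]'; python3 -c "
from h import *
print(rel((633.3,25.5,222)),rot(np.pi/2),axes().round(3))"
```

```text
t: 0.92
ee_pos: [328.4, 459.6, 222.7]
orientation: [-1.21, 1.208, 1.21]
ft_force: [1.2, -0.2, 0.2]
width: 87.1
[  0.06 -30.45 -43.44] [0.06 0.03 0.03] [[ 0.    -1.    -0.001]
 [ 0.    -0.001  1.   ]
 [-1.    -0.     0.   ]]
```

```bash
python3 -m crank '[[[0,-3,-4.3],[0,0,0],8.7],[[0,-3,-4.3],[0,0,0],8.7],[[0,-3,-4.3],[0,0,0],8.7],[[0,-3,-4.3],[0,0,0],8.7],[[0,-3,-4.3],[0,0,0],8.7]]'
python3 -m crank '[[[0,-3,-4.3],[0,0,0],8.7],[[0,-3,-4.3],[0,0,0],8.7],[[0,-3,-4.3],[0,0,0],8.7],[[0,-3,-4.3],[0,0,0],8.7],[[0,-3,-4],[0,0,0],8.7]]'
python3 -m crank '[[[0,0,0],[0,0,0],8.7],[[0,0,0],[0,0,0],8.7]]'; python3 -c "
from h import *
print(rel((633.3,25.5,222)),rot(np.pi/2),get_obs()['qpos'])"
```

```text
t: 1.55
ee_pos: [478.2, 244.0, 222.9]
orientation: [-1.209, 1.209, 1.209]
ft_force: [0.9, -0.2, 0.0]
width: 87.0
t: 2.17
ee_pos: [628.2, 31.8, 222.7]
orientation: [-1.209, 1.209, 1.209]
ft_force: [0.6, -0.1, 1.0]
width: 87.1
t: 2.42
ee_pos: [626.7, 33.7, 222.3]
orientation: [-1.208, 1.21, 1.21]
ft_force: [0.1, 0.3, 0.3]
width: 87.1
[ 0.03 -0.66 -0.82] [-0.03  0.02 -0.06] [ 3.45326110e-02  4.27835793e-01  1.62328794e+00  3.80063572e-04
  1.09149202e+00 -1.53586368e+00]
```

```bash
python3 -m crank '[[[2,-0.7,-0.82],[0,0,0],8.7],[[2.6,0,0],[0,0,0],8.7],[[2.6,0,0],[0,0,0],8.7],[[1.6,0,0],[0,0,0],8.7],[[0.8,0,0],[0,0,0],8.7]]'
python3 - <<'E'
from h import *
print(rel((633.7,25.6,118)))
T=get_image("top");S=get_image("scene")
cv2.imwrite("pics/d1.png",np.hstack([cv2.resize(T["pixels"][140:265,190:300,::-1],(396,450)),cv2.resize(S["pixels"][150:280,210:325,::-1],(398,450))]))
E
```

```text
t: 3.05
ee_pos: [633.7, 25.7, 125.2]
orientation: [-1.209, 1.21, 1.211]
ft_force: [-0.2, 0.2, -0.7]
width: 87.3
[ 0.72 -0.01 -0.  ]
```

View pics/d1.png

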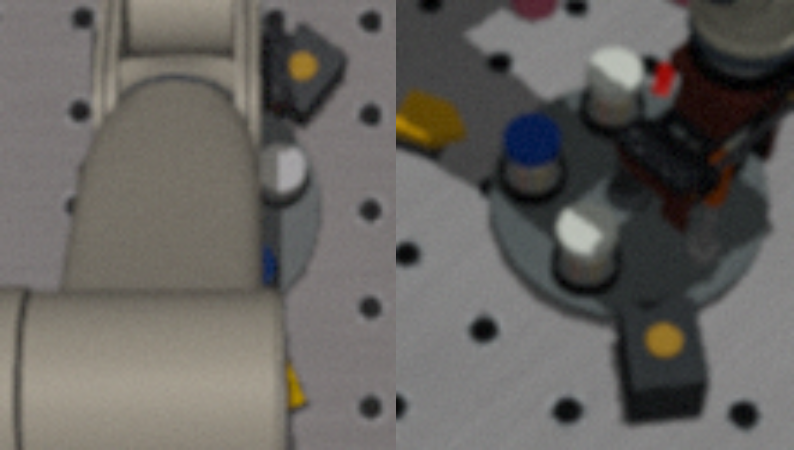

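In the scene half the orange knob sits between the fingers at about (718,185), while the arm hides the top view. I'll go down 7 mm more and close.

```bash
python3 -m crank '[[[0.7,0,0],[0,0,0],8.7],[[0,0,0],[0,0,0],4],[[0,0,0],[0,0,0],2],[[0,0,0],[0,0,0],1],[[0,0,0],[0,0,0],1]]'
python3 -m crank '[[[0,0,0],[0,0,0],1],[[0,0,0],[0,0,0],1],[[0,0,0],[0,0,0],1]]'
python3 - <<'E'
from h import *
o=get_obs();print(o["ee_pos"],o["ft_force"],o["width"])
p=o["ee_pos"][:2]-HUB;print(np.hypot(*p),np.degrees(np.arctan2(p[1],p[0])))
E
```

```text
t: 3.78
ee_pos: [634.4, 25.2, 119.9]
orientation: [-1.209, 1.209, 1.209]
ft_force: [0.5, 1.2, 0.1]
width: 50.4
t: 4.15
ee_pos: [634.3, 25.2, 119.7]
orientation: [-1.209, 1.209, 1.209]
ft_force: [-0.2, 3.3, 1.4]
width: 21.2
[634.31288435  25.24733722 119.67935694] [-0.24499057  3.31393883  1.38718334] 21.158205372298646
85.12882474898338 1.1088061218486787
```

```bash
cat >> h.py <<'E'
def arc(a,step,n,hub=HUB,r=85.0):
    o=get_obs();p=o["ee_pos"];q=p[:2]-hub;now=np.degrees(np.arctan2(q[1],q[0]))
    print("now",round(now,2),"r",round(np.hypot(*q),2),"F",o["ft_force"].round(1),"xyz",p.round(1),"w",round(o["width"],1),"t",o["t"])
    u=np.array([np.cos(np.radians(now)),np.sin(np.radians(now))]);f=o["ft_force"][:2]
    print("F radial",round(f@u,1),"tangential ccw",round(f@np.array([-u[1],u[0]]),1))
    prev=p[:2]
    for i in range(n):
        t=np.radians(a+step*(i+1));g=hub+r*np.array([np.cos(t),np.sin(t)]);d=(g-prev)/10;prev=g
        print(round(np.degrees(t),1),[0,round(-d[0],2),round(d[1],2)])
E
python3 -c "
from h import *
arc(1.1,-8,15)"
```

```text
now 1.11 r 85.13 F [-0.2  3.3  1.4] xyz [634.3  25.2 119.7] w 21.2 t 4.15
F radial -0.2 tangential ccw 3.3
-6.9 [0, np.float64(0.07), np.float64(-1.19)]
-14.9 [0, np.float64(0.22), np.float64(-1.16)]
-22.9 [0, np.float64(0.38), np.float64(-1.12)]
-30.9 [0, np.float64(0.54), np.float64(-1.06)]
-38.9 [0, np.float64(0.68), np.float64(-0.97)]
-46.9 [0, np.float64(0.81), np.float64(-0.87)]
-54.9 [0, np.float64(0.92), np.float64(-0.75)]
-62.9 [0, np.float64(1.02), np.float64(-0.61)]
-70.9 [0, np.float64(1.09), np.float64(-0.47)]
-78.9 [0, np.float64(1.14), np.float64(-0.31)]
-86.9 [0, np.float64(1.18), np.float64(-0.15)]
-94.9 [0, np.float64(1.19), np.float64(0.02)]
-102.9 [0, np.float64(1.17), np.float64(0.18)]
-110.9 [0, np.float64(1.13), np.float64(0.34)]
-118.9 [0, np.float64(1.08), np.float64(0.5)]
```

```bash
python3 -m crank '[[[0,0.02,-0.5],[0,0,0],1],[[0,0.05,-0.69],[0,0,0],1],[[0,0.22,-1.16],[0,0,0],1],[[0,0.38,-1.12],[0,0,0],1],[[0,0,0],[0,0,0],1]]'
python3 -c "
from h import *
arc(-22.9,-8,1)"
```

```text
t: 4.78
ee_pos: [627.2, -10.9, 119.7]
orientation: [-1.208, 1.21, 1.208]
ft_force: [0.3, 0.0, -0.3]
width: 21.2
now -23.88 r 85.28 F [ 0.3  0.  -0.3] xyz [627.2 -10.9 119.7] w 21.2 t 4.775
F radial 0.2 tangential ccw 0.1
-30.9 [0, np.float64(0.5), np.float64(-0.91)]
```

Tracking well with low forces, so I'll continue the arc.

```bash
python3 -m crank '[[[0,0.5,-0.95],[0,0,0],1],[[0,0.68,-0.97],[0,0,0],1],[[0,0.81,-0.87],[0,0,0],1],[[0,0.92,-0.75],[0,0,0],1],[[0,1.02,-0.61],[0,0,0],1]]'
python3 -c "
from h import *
arc(-62.9,-8,1)"
python3 -m crank '[[[0,1.09,-0.47],[0,0,0],1],[[0,1.14,-0.31],[0,0,0],1],[[0,1.18,-0.15],[0,0,0],1],[[0,1.19,0.02],[0,0,0],1],[[0,0,0],[0,0,0],1]]'
python3 -c "
from h import *
arc(-94.9,-8,6)"
```

```text
t: 5.4
ee_pos: [588.1, -52.4, 119.7]
orientation: [-1.211, 1.209, 1.208]
ft_force: [2.9, -4.2, -2.8]
width: 21.1
now -62.91 r 85.4 F [ 2.9 -4.2 -2.8] xyz [588.1 -52.4 119.7] w 21.1 t 5.4
F radial 5.1 tangential ccw 0.7
-70.9 [0, np.float64(1.11), np.float64(-0.43)]
t: 6.02
ee_pos: [540.0, -61.2, 119.7]
orientation: [-1.209, 1.212, 1.211]
ft_force: [-0.7, -6.6, -1.2]
width: 21.3
now -96.21 r 85.31 F [-0.7 -6.6 -1.2] xyz [540.  -61.2 119.7] w 21.3 t 6.025
F radial 6.6 tangential ccw 0.0
-102.9 [0, np.float64(0.97), np.float64(0.2)]
-110.9 [0, np.float64(1.13), np.float64(0.34)]
-118.9 [0, np.float64(1.08), np.float64(0.5)]
-126.9 [0, np.float64(1.0), np.float64(0.64)]
-134.9 [0, np.float64(0.9), np.float64(0.78)]
-142.9 [0, np.float64(0.78), np.float64(0.89)]
```

```bash
python3 -m crank '[[[0,0,-0.1],[0,0,0],1],[[0,0,0],[0,0,0],1]]'
python3 -c "
from h import *
arc(-96.2,-8,1)"
```

```text
t: 6.28
ee_pos: [541.7, -61.4, 119.7]
orientation: [-1.209, 1.21, 1.21]
ft_force: [0.1, -4.1, 0.6]
width: 21.5
now -95.04 r 85.36 F [ 0.1 -4.1  0.6] xyz [541.7 -61.4 119.7] w 21.5 t 6.275
F radial 4.1 tangential ccw 0.5
-104.2 [0, np.float64(1.34), np.float64(0.26)]
```

```bash
python3 -m crank '[[[0,0.8,-0.05],[0,0,0],1],[[0,1.17,0.18],[0,0,0],1],[[0,1.13,0.34],[0,0,0],1],[[0,0.55,0.25],[0,0,0],1],[[0,0,0],[0,0,0],1]]'
python3 -c "
from h import *
arc(-118,-3,5,hub=np.array([549.2,23.2]))"
```

```text
t: 6.9
ee_pos: [506.9, -50.9, 119.7]
orientation: [-1.207, 1.204, 1.208]
ft_force: [8.1, 15.7, -9.1]
width: 21.5
now -119.71 r 85.36 F [ 8.1 15.7 -9.1] xyz [506.9 -50.9 119.7] w 21.5 t 6.9
F radial -17.6 tangential ccw -0.7
-121.0 [0, np.float64(0.15), np.float64(0.13)]
-124.0 [0, np.float64(0.38), np.float64(0.24)]
-127.0 [0, np.float64(0.36), np.float64(0.26)]
-130.0 [0, np.float64(0.35), np.float64(0.28)]
-133.0 [0, np.float64(0.33), np.float64(0.29)]
```

```bash
python3 -m crank '[[[0,0,0.3],[0,0,0],1],[[0,0.35,0.32],[0,0,0],1],[[0,0,0],[0,0,0],1]]'
python3 -c "
from h import *
arc(-124,-3,5,hub=np.array([549.2,23.2]))"
```

```text
t: 7.28
ee_pos: [501.6, -47.3, 119.7]
orientation: [-1.209, 1.209, 1.21]
ft_force: [0.6, 1.4, -1.3]
width: 21.4
now -124.02 r 85.03 F [ 0.6  1.4 -1.3] xyz [501.6 -47.3 119.7] w 21.4 t 7.275
F radial -1.5 tangential ccw -0.3
-127.0 [0, np.float64(0.36), np.float64(0.26)]
-130.0 [0, np.float64(0.35), np.float64(0.28)]
-133.0 [0, np.float64(0.33), np.float64(0.29)]
-136.0 [0, np.float64(0.32), np.float64(0.31)]
-139.0 [0, np.float64(0.3), np.float64(0.33)]
```

```bash
python3 -m crank '[[[0,0.36,0.26],[0,0,0],1],[[0,0.35,0.28],[0,0,0],1],[[0,0.33,0.29],[0,0,0],1],[[0,0,0],[0,0,0],1]]'
python3 - <<'E'
from h import *
arc(-133,-1,8,hub=np.array([549.2,23.2]))
T=get_image("top");S=get_image("scene")
cv2.imwrite("pics/d2.png",np.hstack([cv2.resize(T["pixels"][140:265,190:300,::-1],(396,450)),cv2.resize(S["pixels"][150:280,210:325,::-1],(398,450))]))
E
```

```text
t: 7.78
ee_pos: [491.4, -39.1, 119.7]
orientation: [-1.209, 1.209, 1.21]
ft_force: [0.2, -0.3, -1.9]
width: 21.4
now -132.84 r 84.96 F [ 0.2 -0.3 -1.9] xyz [491.4 -39.1 119.7] w 21.4 t 7.775
F radial 0.0 tangential ccw 0.4
-134.0 [0, np.float64(0.13), np.float64(0.12)]
-135.0 [0, np.float64(0.11), np.float64(0.1)]
-136.0 [0, np.float64(0.1), np.float64(0.11)]
-137.0 [0, np.float64(0.1), np.float64(0.11)]
-138.0 [0, np.float64(0.1), np.float64(0.11)]
-139.0 [0, np.float64(0.1), np.float64(0.11)]
-140.0 [0, np.float64(0.1), np.float64(0.11)]
-141.0 [0, np.float64(0.09), np.float64(0.11)]
```

View pics/d2.png

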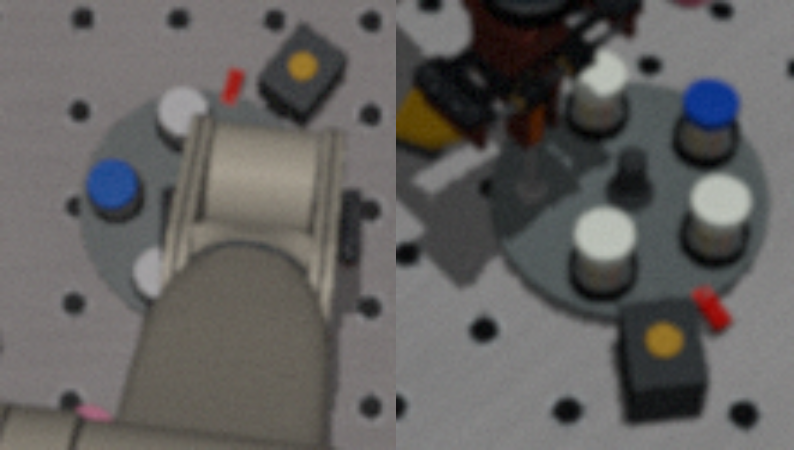

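The lug, top half at (233,87) and scene half at (712,308), is just short of the block, which hasn't moved. From here I'll creep in small steps.

```bash
python3 -m crank '[[[0,0.12,0.11],[0,0,0],1],[[0,0.1,0.1],[0,0,0],1],[[0,0.1,0.11],[0,0,0],1],[[0,0,0],[0,0,0],1]]'
python3 - <<'E'
from h import *
arc(-136,-1,1,hub=np.array([549.2,23.2]))
E
python3 -m crank '[[[0,0.1,0.11],[0,0,0],1],[[0,0,0],[0,0,0],1]]'
python3 - <<'E'
from h import *
arc(-137,-1,1,hub=np.array([549.2,23.2]))
E
```

```text
t: 8.38
ee_pos: [488.4, -36.1, 119.6]
orientation: [-1.209, 1.21, 1.21]
ft_force: [-1.3, -0.9, -0.1]
width: 21.2
now -135.74 r 84.94 F [-1.3 -0.9 -0.1] xyz [488.4 -36.1 119.6] w 21.2 t 8.375
F radial 1.6 tangential ccw -0.3
-137.0 [0, np.float64(0.13), np.float64(0.13)]
t: 8.62
ee_pos: [487.4, -35.0, 119.6]
orientation: [-1.209, 1.21, 1.21]
ft_force: [-1.9, -1.7, 0.5]
width: 21.5
now -136.72 r 84.89 F [-1.9 -1.7  0.5] xyz [487.4 -35.  119.6] w 21.5 t 8.625
F radial 2.6 tangential ccw -0.1
-138.0 [0, np.float64(0.14), np.float64(0.13)]
```

```bash
python3 -m crank '[[[0,0.1,0.11],[0,0,0],1],[[0,0,0],[0,0,0],1]]'
python3 - <<'E'
from h import *
arc(-138,-1,1,hub=np.array([549.2,23.2]))
E
```

```text
t: 8.88
ee_pos: [486.4, -33.9, 119.6]
orientation: [-1.209, 1.21, 1.21]
ft_force: [-2.4, -1.8, 0.2]
width: 21.0
now -137.73 r 84.88 F [-2.4 -1.8  0.2] xyz [486.4 -33.9 119.6] w 21.0 t 8.875
F radial 3.0 tangential ccw -0.3
-139.0 [0, np.float64(0.13), np.float64(0.13)]
```

```bash
python3 -m crank '[[[0,0.12,0.1],[0,0,0],1],[[0,0,0],[0,0,0],1]]'
python3 - <<'E'
from h import *
arc(-139,-1,1,hub=np.array([549.2,23.2]))
E
```

```text
t: 9.12
ee_pos: [485.4, -32.8, 119.7]
orientation: [-1.209, 1.209, 1.209]
ft_force: [-2.0, -2.1, -0.2]
width: 21.5
now -138.72 r 84.89 F [-2.  -2.1 -0.2] xyz [485.4 -32.8 119.7] w 21.5 t 9.125
F radial 2.8 tangential ccw 0.3
-140.0 [0, np.float64(0.13), np.float64(0.14)]
```

```bash
python3 -m crank '[[[0,0.12,0.11],[0,0,0],1],[[0,0,0],[0,0,0],1]]'
python3 - <<'E'
from h import *
arc(-140,-1,1,hub=np.array([549.2,23.2]))
E
```

```text
t: 9.38
ee_pos: [484.4, -31.6, 119.7]
orientation: [-1.209, 1.209, 1.209]
ft_force: [-0.7, -1.0, -1.1]
width: 20.9
now -139.78 r 84.92 F [-0.7 -1.  -1.1] xyz [484.4 -31.6 119.7] w 20.9 t 9.375
F radial 1.2 tangential ccw 0.3
-141.0 [0, np.float64(0.12), np.float64(0.13)]
```

```bash
python3 -m crank '[[[0,0.1,0.11],[0,0,0],1],[[0,0,0],[0,0,0],1]]'
python3 - <<'E'
from h import *
arc(-141,-1,1,hub=np.array([549.2,23.2]))
E
```

```text
t: 9.62
ee_pos: [484.1, -31.3, 119.7]
orientation: [-1.211, 1.209, 1.208]
ft_force: [0.8, -5.2, -4.4]
width: 21.3
now -140.02 r 84.9 F [ 0.8 -5.2 -4.4] xyz [484.1 -31.3 119.7] w 21.3 t 9.625
F radial 2.8 tangential ccw 4.5
-142.0 [0, np.float64(0.19), np.float64(0.22)]
```

```bash
python3 -m crank '[[[0,0.09,0.12],[0,0,0],1],[[0,0,0],[0,0,0],1]]'
python3 - <<'E'
from h import *
arc(-142,-1,1,hub=np.array([549.2,23.2]))
E
```

```text
t: 9.88
ee_pos: [484.1, -31.1, 119.7]
orientation: [-1.214, 1.208, 1.206]
ft_force: [3.8, -12.9, -7.0]
width: 21.2
now -140.16 r 84.83 F [  3.8 -12.9  -7. ] xyz [484.1 -31.1 119.7] w 21.2 t 9.875
F radial 5.3 tangential ccw 12.3
-143.0 [0, np.float64(0.28), np.float64(0.32)]
```

Contact is clear: motion stopped at -140.1° and the tangential force rose to 12 N, under the 15 N limit. I'll back off and check the block and jar.

```bash
python3 -m crank '[[[0,-0.2,-0.22],[0,0,0],1],[[0,-0.22,-0.23],[0,0,0],1],[[0,0,0],[0,0,0],1]]'
python3 - <<'E'
from h import *
hub=np.array([549.2,23.2])
arc(-138,8,14,hub=hub)
T=get_image("top");S=get_image("scene")
print(blobs(T,"yellow"),blobs(S,"yellow"))
print(blobs(T,"blue",roi=(200,150,300,240)),blobs(S,"blue",roi=(220,160,350,270)))
cv2.imwrite("pics/d3.png",np.hstack([cv2.resize(T["pixels"][140:265,190:300,::-1],(396,450)),cv2.resize(S["pixels"][150:280,210:325,::-1],(398,450))]))
E
```

```text
t: 10.25
ee_pos: [486.6, -34.1, 119.7]
orientation: [-1.209, 1.209, 1.209]
ft_force: [-0.9, -2.1, -1.8]
width: 21.5
now -137.51 r 84.88 F [-0.9 -2.1 -1.8] xyz [486.6 -34.1 119.7] w 21.5 t 10.25
F radial 2.0 tangential ccw 1.0
-130.0 [0, np.float64(-0.8), np.float64(-0.78)]
-122.0 [0, np.float64(-0.96), np.float64(-0.7)]
-114.0 [0, np.float64(-1.05), np.float64(-0.56)]
-106.0 [0, np.float64(-1.11), np.float64(-0.41)]
-98.0 [0, np.float64(-1.16), np.float64(-0.25)]
-90.0 [0, np.float64(-1.18), np.float64(-0.08)]
-82.0 [0, np.float64(-1.18), np.float64(0.08)]
-74.0 [0, np.float64(-1.16), np.float64(0.25)]
-66.0 [0, np.float64(-1.11), np.float64(0.41)]
-58.0 [0, np.float64(-1.05), np.float64(0.56)]
-50.0 [0, np.float64(-0.96), np.float64(0.7)]
-42.0 [0, np.float64(-0.85), np.float64(0.82)]
-34.0 [0, np.float64(-0.73), np.float64(0.93)]
-26.0 [0, np.float64(-0.59), np.float64(1.03)]
[([372.4, 140.4], [372, 139, 2, 4, 7]), ([273.8, 157.9], [271, 155, 7, 7, 39])] [([225.6, 187.5], [223, 186, 6, 4, 19]), ([287.0, 247.9], [282, 244, 11, 9, 71])]
[([222.1, 184.3], [220, 183, 6, 4, 12]), ([216.5, 188.9], [215, 184, 5, 12, 22]), ([221.3, 191.5], [219, 191, 5, 2, 6])] [([301.9, 181.5], [294, 175, 16, 14, 174])]
```

View pics/d3.png

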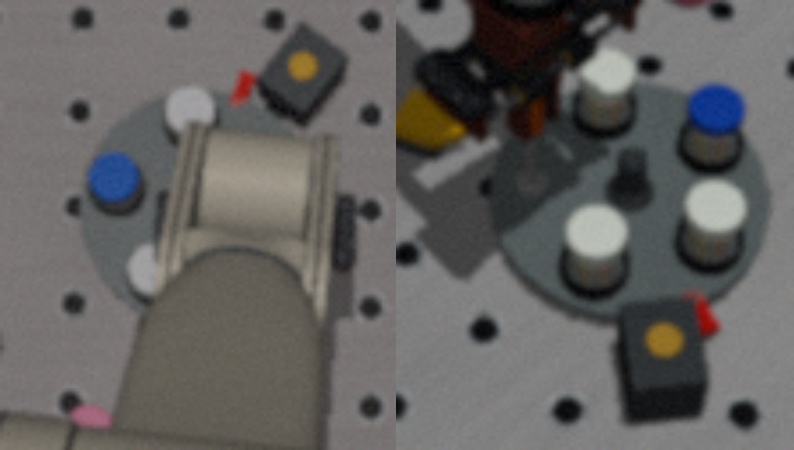

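The block's dot is still at (273.8,157.9), the same as at the start. Before turning back I'll refine the pointer direction from the clean first pictures.

```bash
python3 - <<'E'
from h import *
S0=get_image("scene");T0=get_image("top")
S={**S0,"pixels":cv2.imread("pics/scene0.png")[:,:,::-1].copy()};T={**T0,"pixels":cv2.imread("pics/top0.png")[:,:,::-1].copy()}
cen={}
for n,im,roi in(("T",T,(250,230,285,262)),("S",S,(203,170,235,200))):
    x0,y0,x1,y1=roi;px=im["pixels"][y0:y1,x0:x1].astype(float)
    w=np.clip((px[...,0]-px[...,2])-40,0,None); w=np.clip(w/np.percentile(w[w>0],60),0,1)
    ys,xs=np.mgrid[y0:y1,x0:x1];c=np.array([(w*xs).sum(),(w*ys).sum()])/w.sum();cen[n]=c
    big=cv2.resize(w,None,fx=8,fy=8,interpolation=cv2.INTER_CUBIC);m=(big>.5).astype(np.uint8)
    k=max(cv2.findContours(m,0,1)[0],key=cv2.contourArea)
    ap=cv2.approxPolyDP(k,6,True)[:,0]/8.-.44+[x0,y0]
    print(n,c,[(q.round(1).tolist(),plane(im,q,30)[:2].round(1).tolist()) for q in ap])
print(tri(S,cen["S"],T,cen["T"]))
print(plane(T,cen["T"],30),plane(S,cen["S"],30))
E
```

```text
T [265.80210715 246.54432959] [([262.2, 237.6], [402.1, -39.7]), ([259.1, 245.8], [372.7, -29.0]), ([262.6, 254.4], [342.5, -41.8]), ([264.2, 255.2], [339.9, -47.5]), ([273.1, 251.6], [353.1, -78.7]), ([273.7, 249.9], [358.8, -80.9]), ([269.4, 240.3], [392.7, -65.6])]
S [218.66241643 183.854828  ] [([208.6, 185.1], [354.1, -79.5]), ([210.9, 187.7], [366.7, -80.6]), ([219.7, 190.4], [392.9, -67.9]), ([226.6, 188.7], [402.4, -48.4]), ([228.8, 186.8], [401.8, -38.7]), ([225.4, 180.1], [375.3, -29.2]), ([215.7, 176.1], [342.7, -41.0]), ([213.2, 177.2], [340.7, -49.5])]
(array([370.61714679, -52.965148  ,  27.7496775 ]), np.float64(0.06298400467999951))
[370.43349147 -52.91989646  30.        ] [371.95888492 -53.94774629  30.        ]
```

```bash
python3 -m crank '[[[0,-0.4,-0.4],[0,0,0],1],[[0,-0.46,-0.42],[0,0,0],1],[[0,-0.96,-0.7],[0,0,0],1],[[0,-1.05,-0.56],[0,0,0],1],[[0,-1.11,-0.41],[0,0,0],1]]'
python3 -m crank '[[[0,-1.16,-0.25],[0,0,0],1],[[0,-1.18,-0.08],[0,0,0],1],[[0,-1.18,0.08],[0,0,0],1],[[0,-1.16,0.25],[0,0,0],1],[[0,0,0],[0,0,0],1]]'
python3 - <<'E'
from h import *
arc(-74,8,1,hub=np.array([549.2,23.2]))
E
```

```text
t: 11.08
ee_pos: [527.8, -59.2, 119.7]
orientation: [-1.209, 1.208, 1.208]
ft_force: [-0.7, 4.4, -2.7]
width: 21.4
t: 11.7
ee_pos: [574.4, -58.1, 119.6]
orientation: [-1.209, 1.208, 1.209]
ft_force: [-1.4, 4.8, 0.7]
width: 21.3
now -72.78 r 85.16 F [-1.4  4.8  0.7] xyz [574.4 -58.1 119.6] w 21.3 t 11.7
F radial -5.0 tangential ccw 0.1
-66.0 [0, np.float64(-0.94), np.float64(0.37)]
```

```bash
python3 -m crank '[[[0,-1.08,0.46],[0,0,0],1],[[0,-1.05,0.6],[0,0,0],1],[[0,-0.96,0.7],[0,0,0],1],[[0,-0.85,0.82],[0,0,0],1],[[0,-0.73,0.93],[0,0,0],1]]'
python3 -m crank '[[[0,-0.5,0.95],[0,0,0],1],[[0,-0.15,0.4],[0,0,0],1],[[0,0,0],[0,0,0],1]]'
python3 - <<'E'
from h import *
arc(-20,7,1,hub=np.array([549.2,23.2]))
E
```

```text
t: 12.32
ee_pos: [620.6, -23.3, 119.7]
orientation: [-1.209, 1.209, 1.209]
ft_force: [-1.9, 0.5, 0.2]
width: 21.4
t: 12.7
ee_pos: [627.4, -10.2, 119.7]
orientation: [-1.211, 1.208, 1.208]
ft_force: [4.9, -2.1, -5.2]
width: 21.1
now -23.13 r 84.99 F [ 4.9 -2.1 -5.2] xyz [627.4 -10.2 119.7] w 21.1 t 12.7
F radial 5.3 tangential ccw -0.1
-13.0 [0, np.float64(-0.47), np.float64(1.43)]
```

```bash
python3 -m crank '[[[0,-0.4,0.7],[0,0,0],1],[[0,-0.2,0.6],[0,0,0],1],[[0,0,0],[0,0,0],1],[[0,0,0],[0,0,0],1]]'
python3 - <<'E'
from h import *
arc(-13,1,1,hub=np.array([549.2,23.2]))
S=get_image("scene");T=get_image("top")
cv2.imwrite("pics/d4.png",cv2.resize(S["pixels"][150:280,200:330,::-1],(585,585),interpolation=cv2.INTER_CUBIC))
hub=np.array([549.2,23.3])
for n,r in(("blue",None),("white",None),("yellow",None)):
  for c,s in blobs(S,n,roi=(205,150,330,280),mina=20):
    z={"blue":89,"white":89,"yellow":70}[n];p=plane(S,c,z)[:2];d=p-hub;print(n,c,s,p.round(1),np.hypot(*d).round(1),np.degrees(np.arctan2(d[1],d[0])).round(1))
fs=hub+85*np.array([np.cos(np.radians(-156.8)),np.sin(np.radians(-156.8))])
print("front cap px",proj(S,[*fs,89]))
h=cv2.cvtColor(S["pixels"],cv2.COLOR_RGB2HSV);m=cv2.inRange(h,np.array((105,120,30)),np.array((130,255,255)));m[:, :200]=0;m[:,330:]=0;m[:150]=0;m[280:]=0
c=max(cv2.findContours(m,0,1)[0],key=cv2.contourArea);print(cv2.fitEllipse(c),cv2.contourArea(c))
E
```

```text
t: 13.2
ee_pos: [631.9, 2.9, 119.7]
orientation: [-1.209, 1.21, 1.21]
ft_force: [-2.1, 0.9, 0.5]
width: 21.3
now -13.82 r 85.18 F [-2.1  0.9  0.5] xyz [631.9   2.9 119.7] w 21.3 t 13.2
F radial -2.3 tangential ccw 0.4
-12.0 [0, np.float64(-0.04), np.float64(0.27)]
blue [251.0, 184.2] [244, 178, 15, 14, 150] [472.9 -11.8] 83.9 -155.3
white [278.4, 168.5] [273, 163, 13, 13, 114] [487.   87.4] 89.4 134.1
white [261.5, 208.0] [256, 205, 11, 8, 47] [552.8 -46.8] 70.2 -87.1
white [253.7, 215.3] [251, 212, 7, 7, 26] [555.2 -79. ] 102.5 -86.7
yellow [287.0, 247.9] [282, 244, 11, 9, 72] [682.  -76.8] 166.3 -37.0
front cap px [250.95600216 183.52452071]
((251.0944366455078, 184.45486450195312), (13.482123374938965, 16.122089385986328), 91.06217193603516) 167.0
```

View pics/d4.png

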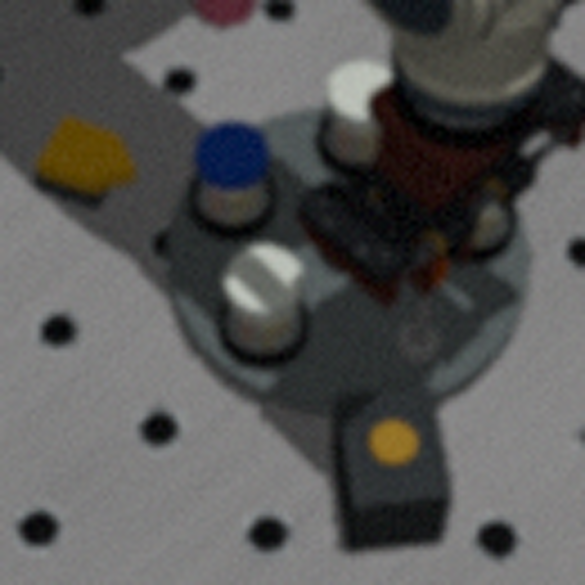

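```bash
cat > m.py <<'E'
from h import *
def ext(im,c0,kind):
    x0,y0=int(c0[0])-16,int(c0[1])-16;px=im["pixels"][y0:y0+32,x0:x0+32].astype(np.float32)
    w=(px[...,2]-px[...,0]) if kind=="b" else px.min(2)
    w=cv2.resize(w,None,fx=8,fy=8,interpolation=cv2.INTER_CUBIC)
    if kind=="b": th=.5*np.percentile(w,93)
    else: th=135
    k,l,s,c=cv2.connectedComponentsWithStats((w>th).astype(np.uint8))
    i=l[128:144,128:144].max(); i=l[132,128] or i
    x,y,ww,hh,a=s[i];f=lambda v,o:(v+.0)/8-.5+o
    return f(x,x0),f(x+ww,x0),f(y,y0),f(y+hh,y0)
def centre(im,c0,kind):
    L,R,t,b=ext(im,c0,kind);g=plane(im,c0,89)
    th=np.linspace(0,2*np.pi,73)
    P=np.array([proj(im,g+20*np.array([np.cos(q),np.sin(q),0])) for q in th]);asp=np.ptp(P[:,1])/np.ptp(P[:,0])
    hw=(R-L)/2;c=((L+R)/2,t+hw*asp)
    return np.array(c),hw,b-t,2*hw*asp
def ang(p,hub=np.array([549.2,23.3])):
    d=p[:2]-hub;return p[:2].round(1),np.hypot(*d).round(1),np.degrees(np.arctan2(d[1],d[0])).round(2)
E
python3 - <<'E'
from m import *
S=get_image("scene");T=get_image("top")
S0={**S,"pixels":cv2.imread("pics/scene0.png")[:,:,::-1].copy()};T0={**T,"pixels":cv2.imread("pics/top0.png")[:,:,::-1].copy()}
for n,im,c,k in[("S0 blue",S0,(249,190),"b"),("T0 blue",T0,(259.1,213.3),"b"),("S blue now",S,(251,184.2),"b"),
 ("S0 wA",S0,(272.8,169.5),"w"),("T0 wA",T0,(230.3,213.1),"w"),("S0 wB",S0,(303.8,182),"w"),("T0 wB",T0,(221.5,186.5),"w"),("S0 wC",S0,(265,215.4),"w"),("T0 wC",T0,(267.5,186),"w")]:
    cc,hw,h,hp=centre(im,c,k);print(n,cc.round(2),round(hw,2),"h",round(h,2),round(hp,2),ang(plane(im,cc,89)))
E
```

```text
S0 blue [249.   189.01] 8.12 h 14.5 13.27 (array([481.4, -27.7]), np.float64(84.8), np.float64(-143.05))
T0 blue [259.12 212.92] 7.0 h 14.12 13.84 (array([481.3, -28.1]), np.float64(85.1), np.float64(-142.87))
S blue now [251.06 183.39] 8.06 h 14.5 13.04 (array([470.9,  -9.6]), np.float64(84.9), np.float64(-157.17))
S0 wA [272.5  169.05] 8.0 h 13.38 12.61 (array([476.4,  73.1]), np.float64(88.3), np.float64(145.63))
T0 wA [230.12 213.18] 6.62 h 13.12 13.11 (array([479.2,  72.6]), np.float64(85.7), np.float64(144.85))
S0 wB [303.94 181.59] 8.19 h 13.88 13.19 (array([572.4, 107. ]), np.float64(86.9), np.float64(74.49))
T0 wB [221.38 186.12] 6.5 h 13.12 12.73 (array([574.9, 105.7]), np.float64(86.3), np.float64(72.69))
S0 wC [264.81 215.3 ] 8.56 h 14.88 14.6 (array([576.2, -56.8]), np.float64(84.5), np.float64(-71.34))
T0 wC [267.5  185.73] 6.5 h 13.12 12.71 (array([578.2, -56.2]), np.float64(84.6), np.float64(-69.99))
```

Blue-cap centres from both first views agree at -143.0°. It now measures -157.2° by the image and -157.7° by the arm, against the pointer at -156.8°, so I'll nudge about 0.6° counter-clockwise.

```bash
python3 -m crank '[[[0,0.04,0.09],[0,0,0],1],[[0,0,0],[0,0,0],1],[[0,0,0],[0,0,0],1],[[0,0,0],[0,0,0],1]]'
python3 - <<'E'
from m import *
arc(-13,1,0,hub=np.array([549.2,23.2]))
S=get_image("scene")
cc,hw,h,hp=centre(S,(251,184),"b");print(cc,ang(plane(S,cc,89)))
print([b for b in blobs(S,"yellow",mina=20)])
cv2.imwrite("pics/d5.png",cv2.resize(S["pixels"][90:345,80:400,::-1],(800,638))[:600])
E
```

```text
t: 13.9
ee_pos: [632.1, 3.5, 119.7]
orientation: [-1.209, 1.209, 1.209]
ft_force: [-1.9, -0.2, 0.7]
width: 20.9
now -13.38 r 85.16 F [-1.9 -0.2  0.7] xyz [632.1   3.5 119.7] w 20.9 t 13.9
F radial -1.8 tangential ccw -0.6
[251.1875     183.51724949] (array([471.5,  -9.7]), np.float64(84.4), np.float64(-157.0))
[([287.0, 247.9], [282, 244, 11, 9, 74])]
```

View pics/d5.png

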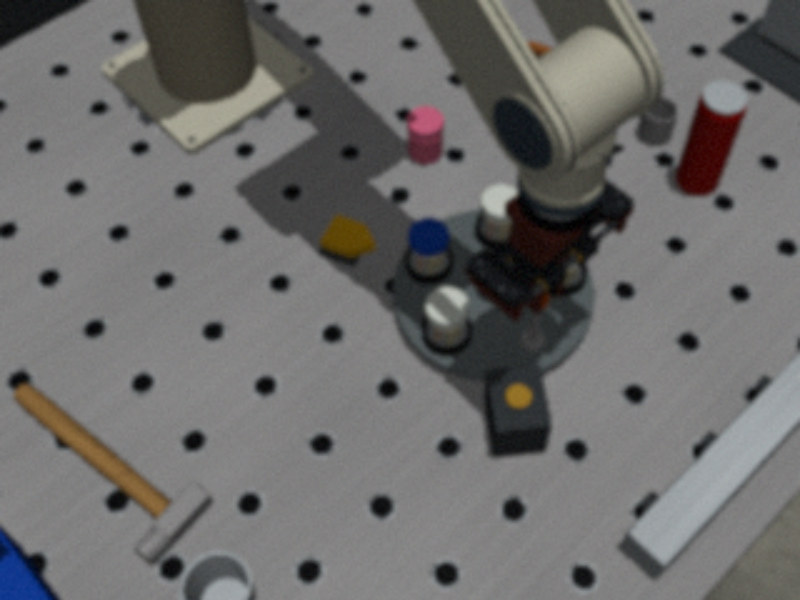

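The blue-capped jar at (428,240) stands in front of the pointer at (348,240). The knob is still gripped, and the block dot, can and hammer are where they were. I'll hand it in.

```bash
python3 -c "
from h import *
print(get_obs()['qvel'].round(4));print(close_job())"
```

```text
[ 0.0005  0.0008  0.0001  0.0022 -0.0011  0.0023]
the job is handed in; nothing more can be done
None
```

I zeroed the carousel against the stop block, then turned it back until the blue-capped jar stood at the yellow pointer. I handed the job in at about 14 s, still gripping the knob.

- **Zeroing:** Turning clockwise, the knob stopped at -140.1° about the hub, where the lug met the block. The force along the turn rose to about 12 N there, below the roughly 15 N that would slide the block. The block's dot stayed at the same pixel, within 0.1 px, from start to finish.
- **Final position:** The last picture puts the blue cap at -157.0°, and the arm's own reading of the knob angle gives about -157.3°. The pointer measures -156.8°, so the jar is within about 0.5° (0.7 mm). The gripper held the knob at about 21 mm opening with only about 2 N on it.
- **Disagreements:** The camera and arm readings differed by up to about 0.6°, so I aimed between them. The arm hid the top view at the end, so the last check used the scene camera only.
- **Side force:** While circling, my hub estimate was slightly off. This put a brief side force of up to about 18 N on the knob, towards or away from the axis rather than along the turn and before the lug reached the block.
- **Other things on the table:** The jars visible in the last picture stood in their pockets. The spray can, hammer, tube and the pink look-alike in that picture looked undisturbed. The brush, the second look-alike and most of the cup were outside it or hidden, so I did not check those at the end.

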